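# Clamp a specimen with a tab-lock knob

### The job

Set the red specimen mount down upright in the bench clamp, in the gap between the orange jaw and the V-stop. Then pinch the two red tabs of the clamp's knob together gently and turn the knob clockwise until you feel the sprung jaw holding the specimen with about 15 N, and let the tabs spring fully back out so that the knob stays locked there. Do not press the specimen with 30 N or more, do not squeeze the tabs with 25 N or more, and leave the other specimens, the dish and the loupe where they are.

Things in the scene. Friction and masses are not known exactly. Their poses are not given: they have to be found in the camera images.
- clamp: Grey and aluminium bench clamp screwed to the worktop, its place and yaw (up to 0.35) varying. Origin on the worktop, z up; base plate 90 x 210 mm, 6 mm thick, y = -90 to +120 mm. Housing 30 mm high, y = +20 to +116 mm, the knob on top at x = 0, y = +60 mm. An orange jaw comes out of it towards -y; facing it stands a steel V-stop, 30 mm wide in x, its bolt 30 mm up.
- nest (a point): Where to set the specimen: top of the base plate (6 mm up), x = 0, y = -29.8 mm in the clamp frame, axes as the clamp's. The specimen then stands 4 mm off the open jaw. Hold it by its sides along clamp x: the fingers then stay beside jaw and stop. The V-stop is screwed on at another distance each time, not measured: 3.5 to 16.5 mm beyond the specimen, which the jaw will push up to it.
- red_mount: Red specimen mount: a resin puck, 31.6 mm in diameter, 16 mm high, about 22 g, with a polished face on top. Origin at the centre of its underside, z up. One of three mounts in a row about 70 mm apart on the worktop to the right; which is where varies. Its height is 0 on the worktop and 0.006 on the clamp.
- green_mount: Green specimen mount, 32 mm in diameter, 17 mm high, to be left alone. Origin at the centre of its underside.
- black_mount: Black specimen mount, 31 mm in diameter, 19 mm high, to be left alone. Origin at the centre of its underside.
- dish: Shallow petri dish with chips, 60 mm in diameter, 12 mm high, to be left alone. Origin at the centre of its underside.
- eye_loupe: Black eye loupe, 35 mm in diameter, 31 mm high, to be left alone. Origin at the centre of its underside.
- knob_grip (a point): Where to pinch: point on the knob's upright axis, 54 mm over the worktop. Turns with the knob; its y axis runs through the two red tabs. Black core: bar 46 mm in x, 20 mm in y, top 68 mm up. Tabs: outer faces at y = +-22 mm (44 mm apart, 34 pressed), 20 mm wide, 42 to 68 mm up. A toothed ring below, 77 mm across, reaches 38 mm up: keep fingertips above it.
- knob (a joint): Turn of the knob, rad: 0 at the start (jaw open), growing clockwise seen from above, to 1.50. Notches every 0.1222 rad (7 degrees: 0, 0.1222, 0.2443 ...); with the tabs out it is locked in one, settling 0.025 rad back under load (2 N less). Turning it free takes about 0.04 N m; each newton at the jaw adds 0.018 N m (0.27 at 15 N) and turns it back if let go between notches.
- tab_a (a joint): Inward travel of the red tab on the knob's +y side, m: 0 sprung fully out (its pin in a notch), 0.005 fully in. It frees the knob from 0.003 on. Spring 4 N at the start, 10 N fully in.
- tab_b (a joint): The same for the tab on the knob's -y side. Both must be in for the knob to turn. A grip of about 12 to 18 N on each is right, 25 N or more breaks them.
- jaw: Orange sprung jaw, 24 mm in clamp x, 13 mm high. Origin at its back; the front face is 6 mm further to clamp -y. A ram carries it 18 mm towards the stop per rad of knob; once the specimen meets the stop, the spring gives way: 5 N at once, then 4 N per mm (72 N per rad of knob). That touch comes at 0.41 to 1.14 rad of knob, 15 N about 0.14 rad later.
Things that resemble listed ones, but are neither listed nor needed, are in the scene too. Several things have the shape of the clamp; the one meant has the colours described above.

How it is judged:
On the way, in this order (a step that is already met when the one before it is completed fails the run):
1. the red specimen stands in the clamp's gap, let go, with the knob still at its start (x of red_mount in the frame of clamp between -0.007 and 0.007 m and y of red_mount in the frame of clamp between -0.052 and -0.0235 m and z of red_mount in the frame of clamp between 0.004 and 0.009 m and angle between red_mount's own z axis and vertical below 0.12 rad and contact force between the fingers and red_mount below 0.05 N and value of joint knob below 0.06 rad), for 0.2 s.
2. both tabs are pinched in (value of joint each of tab_a, tab_b above 0.0025 m), for 0.1 s.
At the end, for the whole second after the job is handed in: The red specimen stands upright (within 0.12 rad) on the clamp's base plate within 7 mm of the clamp's centre line, at rest, held by the jaw with 9 to 20 N; both tabs are sprung out (within 1.5 mm), so that the knob is locked in a notch (x of red_mount in the frame of clamp between -0.007 and 0.007 m and y of red_mount in the frame of clamp between -0.052 and -0.0235 m and z of red_mount in the frame of clamp between 0.004 and 0.009 m and angle between red_mount's own z axis and vertical below 0.12 rad and value of joint each of tab_a, tab_b below 0.0015 m and contact force between jaw and red_mount between 9 and 20 N and linear speed of red_mount below 0.01 m/s); the robot touches nothing.
It fails at once if the jaw presses the specimen with 30 N or more (contact force between jaw and red_mount above 30 N).
It fails at once if a tab is squeezed with 25 N or more (contact force between the fingers and tab_a above 25 N or contact force between the fingers and tab_b above 25 N).
It fails at once if another specimen, the dish or the loupe is pushed more than 20 mm (distance of any of green_mount, black_mount, dish, eye_loupe from where it was at the start of the episode above 0.02 m).
It also fails if it takes over 61 s, if anything falls off the work surface, if the arm or the gripper's body presses on something with over 40 N, if the wrist force passes 120 N, or if a joint passes its speed limit or range.

### The arm

A 6-joint arm with a two-finger parallel gripper is mounted at the origin on a cart in front of the work surface, level with it; the furniture and walls round the work are solid. World frame = base frame: x ahead of the robot, y to its left, z up, the work surface at z = 0. Lengths are in m, angles in rad, forces in N, time in s.
With the tool pointing down it reaches from about 0.225 to 0.875 m from the base axis. Payload 3.4 kg.
Tool frame: the origin (TCP) lies at the very end of the fingers, on their centre line; the grasp point (between the pads) lies 19 mm behind it; z points along the fingers, y is the line along which they close (so a half turn about z gives the same grasp; the last joint's range is limited). The gripper opens to 85 mm and grips with 20 to 120 N. Pads are 22 mm wide; open, the fingers measure 114 mm over their backs; the gripper's body (76 mm by 85 mm) begins 54 mm behind the grasp point. The pads swing forward as they close: fully open they stand 13 mm farther back than shut.
Start: joints at [1.165, 0.276, 1.505, -0, 1.361, -0.121], TCP at [0.162, 0.552, 0.231] pointing down, gripper open.
Joint ranges: [-2.89, 2.89], [-0.75, 2.08], [0.22, 2.7], [-1.18, 4.32], [0.11, 2.71], [-2.7, 2.7]. Speed limits (rad/s): [2.57, 2.57, 3.14, 3.14, 3.14, 3.14].

### API

Orientations are given as a unit quaternion [w, x, y, z].
In Python, from rig import manip, get_image, camera_info gives the robot as it stands. The module is installed in compiled form; this text tells all that it offers.
- The arm moves only by the shell command python3 -m crank 'ROWS' [FORCE]. ROWS is a JSON object of lists of equal length, an entry for each row: "translation": the shift along the tool's x, y, z in mm, a list of three; "roll": the turn about the tool's z in rad; "fingers": the opening, from 0 (shut) to 1 (fully open). A call has 1 to 8 rows; each row shifts and turns the commanded pose from where the row before left it, along the tool's axes as they then stand; what a row does not reach is not made up. A row lasts 1/10 s, in which the tool goes at most 50 mm and 8.59 degrees, less where a joint would pass 70% of its speed; a pose out of reach is approached as far as the arm can. A call is refused whole if a number of a shift passes 50 or a number of a turn 0.15, either way. A call with a gripper value outside its range is refused whole. The fingers move at their own pace and stop on an object; FORCE is the grip in N (left out, the last holds). Time passes only in rows, so rows that do not move let the fingers close. It gives the time, the measured TCP pose, the force, the opening and the grip force at its end, in the units of the state.
- manip.get_state(): the state, without advancing time (a new reading comes with each control period).
- get_image(name): name is "scene" or "top" or "wrist"; returns the picture (420x560x3 uint8, blue, green, red); there is no depth.
- camera_info(name): a dict with "mtx" (3x3 intrinsics, pixels), "D" ([k1, k2, p1, p2, k3] as OpenCV has them; the pictures are not rectified), "rvec" (rotation vector, rad) and "tvec" (3), from world to camera coordinates, as OpenCV has them. Camera axes: x right, y down, z forward; pixel columns grow to the right and rows downward; lengths in m; the calibration is good to about 2 mm. A picture is of the moment at which its call begins: read the wrist's pose just before it. camera_info takes no time and is no camera call; for the wrist camera it gives the pose at the moment of the call.
- manip.sign_off(): hands the job in; it is judged then, once.
The state is a dict: "clock": time; "qpos": joint angles; "qd": joint speeds; "effort": joint torques, N m; "position": TCP position; "ee_rot": TCP orientation; "contact_force": force on the tool from outside, world axes, zero at the start; "moment": the same for the moment, N m; "width": finger opening in m; "gripper_force": force on a finger pad.
Only numpy, scipy, OpenCV 4.12 (cv2) and the standard library are available. Lean on these libraries where they do the work, as an engineer would, in place of code of your own. Each camera call takes 0.05 s, during which the arm holds its last target. There are 200 camera calls.

## Working session

There is one attempt and no reset: what is moved stays moved. The work goes in short steps, Python scripts to look and compute and a shell command to move; the robot and the scene stay as the last step left them, time stands still between calls to the robot, and variables do not carry over. Pictures are saved under pics/ and viewed, at most 10 in all, crops included, and the job is handed in when it is done.

```bash
mkdir -p pics
python3 - <<'E'
from rig import manip,get_image,camera_info
import cv2,numpy as np
for n in("scene","top"):
    im=get_image(n);cv2.imwrite(f"pics/{n}0.png",im)
    c=camera_info(n);print(n,c)
print(manip.get_state())
E
```

```text
scene {'mtx': array([[498.94366472,   0.        , 278.33179406],
       [  0.        , 498.94366472, 211.49451226],
       [  0.        ,   0.        ,   1.        ]]), 'D': array([-0.08827276,  0.        ,  0.        ,  0.        ,  0.        ]), 'rvec': array([ 2.09855234, -1.13764909,  0.49198044]), 'tvec': array([-0.23210382,  0.35090106,  0.74727208])}
top {'mtx': array([[478.50389918,   0.        , 277.41006884],
       [  0.        , 478.50389918, 201.63875187],
       [  0.        ,   0.        ,   1.        ]]), 'D': array([-0.03602915,  0.        ,  0.        ,  0.        ,  0.        ]), 'rvec': array([ 2.16161181, -2.22193718,  0.0222164 ]), 'tvec': array([0.08330292, 0.49486611, 0.91485935])}
{'clock': 0.1, 'qpos': array([ 1.16500364e+00,  2.76533472e-01,  1.50597733e+00,  6.13446080e-06,
        1.36069330e+00, -1.20972486e-01]), 'qd': array([-0.00071101, -0.00048963, -0.00271233, -0.00062547,  0.00167551,
        0.00066707]), 'effort': array([ 1.80737559e-03, -4.17699444e+01, -2.46407068e+01, -9.46495362e-06,
        5.69622527e-03,  2.82019425e-05]), 'position': array([0.16137423, 0.5514192 , 0.23053686]), 'ee_rot': array([-2.12664496e-04,  1.41929814e-01,  9.89876396e-01, -7.77157839e-04]), 'contact_force': array([-0.11851627, -0.53923764, -0.13668545]), 'moment': array([ 0.00977628, -0.01502072,  0.07315944]), 'gripper_force': 0.0, 'width': 0.08532167647155849}
```

View pics/top0.png

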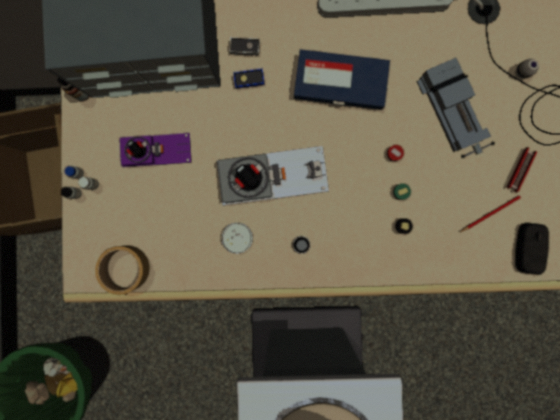

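View pics/scene0.png

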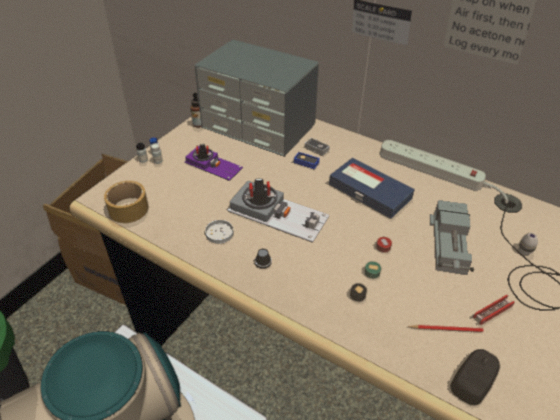

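The top view shows the red puck at (396,153), green at (402,191) and black at (404,226). The clamp has its knob at (248,177) and its V-stop at (317,169), with the dish at (237,238) and the loupe at (302,244).
Possible mistakes: for the red mount, the red tool (520,170), the red pencil (490,214) and the red label (328,74). For the clamp, the purple clamp (155,150) and the grey vice (455,105). I choose the puck at (396,153) and the grey/aluminium clamp with the orange jaw.

```bash
cat > h.py <<'E'
from rig import manip,get_image,camera_info
import cv2,numpy as np
from scipy.spatial.transform import Rotation as R
def cast(c,uv,z):
    M=cv2.Rodrigues(c["rvec"])[0];t=c["tvec"].reshape(3)
    p=cv2.undistortPoints(np.array(uv,float).reshape(-1,1,2),c["mtx"],c["D"]).reshape(-1,2)
    d=np.c_[p,np.ones(len(p))]@M;o=-M.T@t
    return o+d*((z-o[2])/d[:,2])[:,None]
def blobs(im,lo,hi,roi=None,mn=15):
    hsv=cv2.cvtColor(im,cv2.COLOR_BGR2HSV);m=cv2.inRange(hsv,np.array(lo),np.array(hi))
    if lo[0]==0 and hi[0]<15: m|=cv2.inRange(hsv,np.array((180-hi[0],lo[1],lo[2])),np.array((180,hi[1],hi[2])))
    if roi: k=np.zeros_like(m);x0,y0,x1,y1=roi;k[y0:y1,x0:x1]=1;m*=k
    n,l,s,c=cv2.connectedComponentsWithStats(m)
    return [(c[i].round(1),s[i]) for i in range(1,n) if s[i][4]>=mn],m
def st():
    s=manip.get_state();w,x,y,z=s["ee_rot"];r=R.from_quat([x,y,z,w]);return s,s["position"],r.as_matrix()
E
python3 - <<'E'
from h import *
im=get_image("top");c=camera_info("top")
for b in blobs(im,(0,110,60),(8,255,255),(200,130,430,220),5)[0]: print("red",b[0],b[1],cast(c,b[0],.016),cast(c,b[0],.06))
for b in blobs(im,(9,120,90),(20,255,255),(200,130,340,220),5)[0]: print("or",b[0],b[1],cast(c,b[0],.019))
for n,uv,z in(("knob",(248,177),.068),("stop",(317,169),.03)): print(n,cast(c,uv,z))
cv2.imwrite("pics/crop.png",np.hstack([cv2.resize(im[130:220,205:340],None,fx=4,fy=4,interpolation=2),cv2.resize(im[130:220,365:425],None,fx=4,fy=4,interpolation=2)]))
s,p,r=st();print(r.round(3));cw=camera_info("wrist");M=cv2.Rodrigues(cw["rvec"])[0];print((-M.T@cw["tvec"].reshape(3))-p,M.round(3),cw["mtx"][0,0])
E
```

```text
red [395.2 152.5] [387 145  17  16 164] [[ 0.58509475 -0.15982233  0.016     ]] [[ 0.57911312 -0.14966534  0.06      ]]
red [254.1 168.4] [250 164   9  10  40] [[0.56219187 0.11279304 0.016     ]] [[0.55730672 0.10989844 0.06      ]]
red [238.8 182.4] [235 178   9  10  46] [[0.53596394 0.14301701 0.016     ]] [[0.53233447 0.13867542 0.06      ]]
or [283.  173.1] [282 168   3  11  26] [[0.55116741 0.05727313 0.019     ]]
knob [[0.54103961 0.12087776 0.068     ]]
stop [[ 0.55600924 -0.00743948  0.03      ]]
[[-0.96   0.281 -0.001]
 [ 0.281  0.96  -0.001]
 [ 0.    -0.001 -1.   ]]
[-0.07284666  0.02132931  0.14334999] [[ 0.282  0.96  -0.001]
 [ 0.915 -0.268  0.301]
 [ 0.289 -0.085 -0.954]] 309.9335437707337
```

View pics/crop.png

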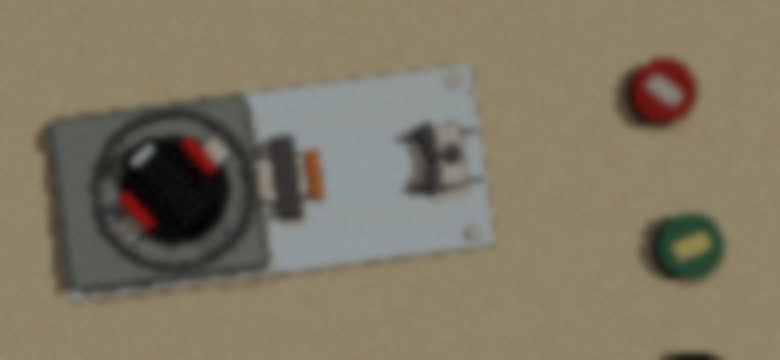

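The crop confirms the red puck with its pale face, and the grey clamp with orange jaw and red tabs; the tabs run diagonally. Now I turn the tool and go over the clamp for a close look.

```bash
python3 -m crank '{"translation":[[0,0,0],[0,0,0],[0,0,0],[0,0,0],[0,0,0],[0,0,0],[0,0,0],[0,0,0]],"roll":[0.15,0.15,0.15,0.15,0.15,0.15,0.15,0.15],"fingers":[0.6,0.6,0.6,0.6,0.6,0.6,0.6,0.6]}' 40
python3 -m crank '{"translation":[[-40,30,0],[-40,30,0],[-40,30,0],[-40,30,0],[-40,30,0],[-40,30,0],[-40,30,0],[-40,30,0]],"roll":[0,0,0,0,0,0,0,0],"fingers":[0.6,0.6,0.6,0.6,0.6,0.6,0.6,0.6]}'
python3 -c "
from h import *
s,p,r=st();print(p,np.degrees(np.arctan2(r[1,1],r[0,1])),s['qpos'],s['width']);print((r.T@(np.array([.555,.045,.23])-p)*1000).round())"
```

```text
clock: 0.95
position: [0.1615, 0.5516, 0.231]
ee_rot: [0.0, 0.678, 0.735, -0.0]
contact_force: [-0.8, -0.8, 0.0]
width: 0.0511
gripper_force: 0.0
clock: 1.75
position: [0.429, 0.2519, 0.2313]
ee_rot: [-0.0, 0.676, 0.737, 0.0]
contact_force: [1.2, 1.0, -0.3]
width: 0.0513
gripper_force: 0.0
[0.42901103 0.2519146  0.23126378] 4.922363446569352 [3.90784167e-01 1.58767791e-01 1.66231423e+00 3.02424481e-04
 1.32037359e+00 3.04797786e-01] 0.051335256734402875
[-217.  108.    1.]
```

```bash
python3 -m crank '{"translation":[[-35,18,0],[-35,18,0],[-35,18,0],[-35,18,0],[-35,18,0],[-42,18,0],[0,0,0],[0,0,0]],"roll":[0,0,0,0,0,0,0,0],"fingers":[0.6,0.6,0.6,0.6,0.6,0.6,0.6,0.6]}'
python3 - <<'E'
from h import *
s,p,r=st();c=camera_info("wrist");im=get_image("wrist");cv2.imwrite("pics/w1.png",im);np.savez("w1.npz",**c)
for b in blobs(im,(0,120,60),(8,255,255))[0]: print("red",b[0],b[1],cast(c,b[0],.068))
for b in blobs(im,(9,130,90),(20,255,255))[0]: print("or",b[0],b[1],cast(c,b[0],.019))
E
```

```text
clock: 2.55
position: [0.5543, 0.046, 0.2307]
ee_rot: [-0.001, 0.677, 0.736, -0.0]
contact_force: [-0.5, 0.8, 0.2]
width: 0.0513
gripper_force: 0.0
red [261.9  93.1] [253  85  19  17 157] [[0.53258496 0.1380369  0.068     ]]
red [284.8 126.5] [275 119  20  16 149] [[0.55635534 0.11010827 0.068     ]]
red [435.9 263.5] [419 228  36  67 601] [[ 0.73360563 -0.02026801  0.068     ]]
red [287.3 327.9] [277 319  21  20 240] [[ 0.57972384 -0.11720232  0.068     ]]
or [275.4 171.5] [267 170  18   4  71] [[0.55121675 0.05729274 0.019     ]]
```

View pics/w1.png

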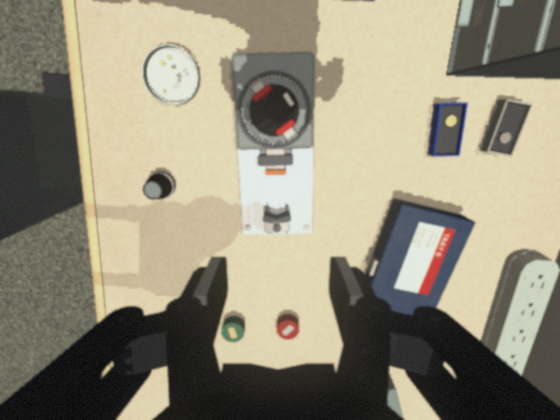

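The wrist view shows the clamp at (275,140): knob (274,107), orange jaw (275,171), V-stop (277,218), plate end (278,234). Red puck at (288,328), green at (233,329).

Run:
```python
from h import *
im=cv2.imread("pics/w1.png");c=dict(np.load("w1.npz"))
hsv=cv2.cvtColor(im,cv2.COLOR_BGR2HSV);m=cv2.inRange(hsv,np.array((0,0,165)),np.array((180,40,255)));k=np.zeros_like(m);k[145:242,225:325]=1;m*=k
E=[[],[]]
for row in range(160,228,3):
    xs=np.where(m[row])[0]
    if len(xs)>20: E[0].append((xs[0]-.5,row));E[1].append((xs[-1]+.5,row))
Ls=[]
for e in E:
    q=cast(c,e,.006)[:,:2];l=cv2.fitLine(q.astype(np.float32),cv2.DIST_HUBER,0,.001,.001).ravel();d=l[:2]*np.sign(l[1]);Ls.append((d,l[2:]));print("yaw",np.arctan2(-d[0],d[1]),l)
b=[(x,np.where(m[:,x])[0][-1]+.5) for x in range(253,308,3)]
q=cast(c,b,.006)[:,:2];l=cv2.fitLine(q.astype(np.float32),cv2.DIST_HUBER,0,.001,.001).ravel();d=l[:2]*np.sign(l[0]);print("yaw end",np.arctan2(d[1],d[0]))
yaw=np.mean([np.arctan2(-L[0][0],L[0][1]) for L in Ls]);ax=np.array([np.cos(yaw),np.sin(yaw)]);ay=np.array([-ax[1],ax[0]])
xl,xr=[L[1]@ax for L in Ls];print("width",xr-xl);ye=np.median(q@ay)
o=ax*(xl+xr)/2+ay*(ye+.09);print("yaw",yaw,"origin",o,"nest",o+ay*-.0298,"knob",o+ay*.06,"yplane",ye)
for uv,z in(((275.4,171.5),.019),((273.35,109.8),.068)):
    w=cast(c,uv,z)[0,:2]-o;print("check",w@ax,w@ay)
# red puck circle
b,mm=blobs(im,(0,110,50),(8,255,255),(265,305,310,350));cn=max(cv2.findContours(mm,0,1)[0],key=cv2.contourArea);(u,v),r=cv2.minEnclosingCircle(cn);print(u,v,r,cast(c,(u,v),.012))
```

```text
yaw 0.10765858 [ 0.10745073 -0.9942104   0.50929725  0.02429935]
yaw 0.09579333 [ 0.09564689 -0.99541533  0.5994869   0.03139887]
yaw end 0.083222836
width 0.09044427
yaw 0.10172595 origin [0.55073687 0.06365733] nest [0.55376307 0.03401138] knob [0.54464383 0.12334715] yplane -0.08259941108547884
check -0.00016891898650797681 -0.006380417573274161
check -0.00026101517223671954 0.06097699529822493
287.5 328.25 10.854247093200684 [[ 0.58568672 -0.16152641  0.012     ]]
```

```bash
python3 -m crank '{"translation":[[-35,2,10],[-35,2,15],[-35,2,20],[-35,2,25],[-35,2,25],[-34,0,15],[0,0,0],[0,0,0]],"roll":[-0.015,0,0,0,0,0,0,0],"fingers":[0.6,0.6,0.6,0.6,0.6,0.6,0.6,0.6]}' 30
cat > look.py <<'E'
from h import *
s,p,r=st();c=camera_info("wrist");im=get_image("wrist")
print(p,np.arctan2(r[1,1],r[0,1]),s["qpos"][[0,5]],s["width"])
b,m=blobs(im,(0,110,50),(8,255,255),mn=150)
for x in b:
    k=m.copy();a=x[1];k[:]=0;k[a[1]:a[1]+a[3],a[0]:a[0]+a[2]]=m[a[1]:a[1]+a[3],a[0]:a[0]+a[2]]
    cn=max(cv2.findContours(k,0,1)[0],key=cv2.contourArea);(u,v),R_=cv2.minEnclosingCircle(cn);w=cast(c,(u,v),.012)[0]
    print((u,v,R_),w,"tool mm",(r.T@(w-p)*1000).round(1))
import sys;cv2.imwrite(f"pics/{sys.argv[1]}.png",im)
E
python3 look.py w2
```

```text
clock: 3.4
position: [0.5845, -0.159, 0.1209]
ee_rot: [-0.001, 0.67, 0.742, 0.0]
contact_force: [0.4, 0.0, 0.9]
width: 0.0512
gripper_force: 0.0
[ 0.58445141 -0.15899495  0.12087982] 0.1010395574047529 [-0.38103782 -0.48252669] 0.051204551067833705
(533.5, 71.5, 65.65449523925781) [ 0.76397603 -0.03518043  0.012     ] tool mm [104.9 191.2 108.8]
(277.88848876953125, 208.48321533203125, 18.520719528198242) [ 0.58540483 -0.16035314  0.012     ] tool mm [ -1.6   0.9 108.9]
(160.0, 388.5, 19.678768157958984) [ 0.48343957 -0.36673273  0.012     ] tool mm [-196.7 -121.3  108.7]
```

View pics/w2.png

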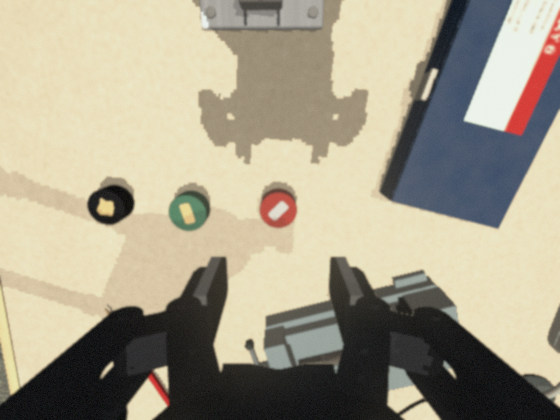

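The red puck at (278,208) is nearly under the tool, with green at (189,210) clear of the left finger. Descend and grip.

```bash
python3 -m crank '{"translation":[[-1.5,1,25],[0,0,30],[0,0,30],[0,0,22],[0,0,9],[0,0,0],[0,0,0],[0,0,0]],"roll":[0,0,0,0,0,0,0,0],"fingers":[0.6,0.6,0.6,0.6,0.6,0.6,0.2,0.2]}' 30
python3 -m crank '{"translation":[[0,0,0],[0,0,0],[0,0,0],[0,0,0],[0,0,-15],[0,0,-25],[0,0,0],[0,0,0]],"roll":[0,0,0,0,0,0,0,0],"fingers":[0.2,0.2,0.2,0.2,0.2,0.2,0.2,0.2]}' 
python3 -c "
from h import *
s,p,r=st();a=np.array([np.cos(.1),np.sin(.1)]);n=np.array([.5538,.0340,.10]);print(p,(r.T@(n-p)*1000).round(1))"
```

```text
clock: 4.25
position: [0.5874, -0.1617, 0.0072]
ee_rot: [0.002, 0.67, 0.742, 0.001]
contact_force: [0.8, -0.0, 0.8]
width: 0.0295
gripper_force: 29.6
clock: 5.05
position: [0.5863, -0.1619, 0.0458]
ee_rot: [0.001, 0.671, 0.742, 0.0]
contact_force: [0.4, -0.5, -0.7]
width: 0.0296
gripper_force: 29.7
[ 0.58633588 -0.16193641  0.04583154] [198.2 -12.6 -54.3]
```

```bash
python3 -m crank '{"translation":[[0,0,-30],[20,0,-25],[35,-2,0],[40,-4,0],[40,-4,0],[35,-2,0],[28,0,0],[0,0,0]],"roll":[0,0,0,0,0,0,0,0],"fingers":[0.2,0.2,0.2,0.2,0.2,0.2,0.2,0.2]}' 
python3 look.py w3;python3 -c "
from h import *
s,p,r=st();n=np.array([.5538,.0340,.014]);print(p,(r.T@(n-p)*1000).round(1))"
```

```text
clock: 5.85
position: [0.5523, 0.0373, 0.099]
ee_rot: [-0.002, 0.669, 0.743, -0.0]
contact_force: [-0.1, -0.6, 0.2]
width: 0.0301
gripper_force: 29.8
[0.5522714  0.03733339 0.09902366] 0.10442125647812953 [-0.059149   -0.16438859] 0.030120283855120358
(258.5, 61.0, 20.83876609802246) [0.52851066 0.14508317 0.012     ] tool mm [109.5 -12.1  87.3]
(297.5, 121.5, 19.300357818603516) [0.55957146 0.10880375 0.012     ] tool mm [70.2 15.  87.1]
(278.0, 275.0535583496094, 31.93478012084961) [ 0.55847218 -0.01507855  0.012     ] tool mm [-52.9   1.   86.9]
(525.2000122070312, 329.32000732421875, 49.564422607421875) [ 0.77988405 -0.04513973  0.012     ] tool mm [-105.9  218.    86.2]
[0.55296962 0.03557189 0.09916581] [-1.7  0.9 85.2]
```

View pics/w3.png

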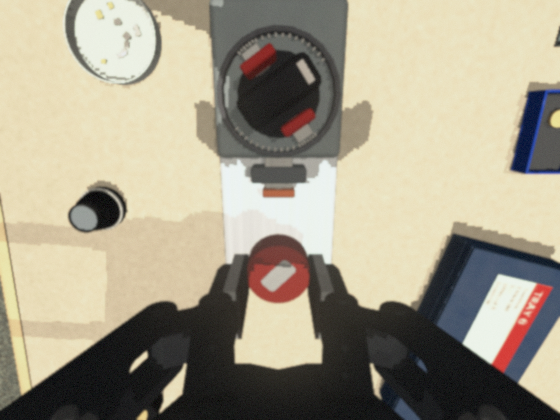

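The puck is held at (278,275), upright between the fingers; jaw at (279,192), tabs at (258,60) and (299,124).

Run:
```python
from h import *
s,p,r=st();c=camera_info("wrist")
w=cast(c,(278,274),p[2]+.009)[0];print("puck rel TCP tool",(r.T@(w-p)*1000).round(1))
a=cast(c,[(258.5,61),(297.5,121.5)],.066);d=a[0]-a[1];print(a,a.mean(0),np.arctan2(d[1],d[0]))
j=cast(c,(279,192),.019);print("jaw",j,(j-[.5507,.0637,0])@r)
```

```text
puck rel TCP tool [ 1.5  0.9 -9. ]
[[0.5332874  0.13575031 0.066     ]
 [0.55705716 0.10796086 0.066     ]] [0.54517228 0.12185559 0.066     ] 2.2783893058587252
jaw [[0.55244818 0.05565559 0.019     ]] [[-0.00817578  0.00086078 -0.01900485]]
```

```bash
python3 -m crank '{"translation":[[-3,0.5,20],[-0.5,0,25],[0,0,20],[0,0,12],[0,0,5],[0,0,2],[0,0,0],[0,0,0]],"roll":[0,0,0,0,0,0,0,0],"fingers":[0.2,0.2,0.2,0.2,0.2,0.2,0.2,0.2]}' 
python3 -c "
from h import *
s,p,r=st();print(p,s['contact_force'])"
```

```text
clock: 6.7
position: [0.5558, 0.0306, 0.0171]
ee_rot: [0.001, 0.671, 0.742, 0.001]
contact_force: [0.3, -1.1, -0.4]
width: 0.0298
gripper_force: 29.8
[0.55576401 0.03057346 0.01708759] [ 0.31216753 -1.12275811 -0.39556315]
```

```bash
python3 -m crank '{"translation":[[0,0,1.5],[0,0,1],[0,0,0],[0,0,0]],"roll":[0,0,0,0],"fingers":[0.2,0.2,0.2,0.2]}' 
python3 -m crank '{"translation":[[0,0,0.5],[0,0,0.5],[0,0,0],[0,0,0]],"roll":[0,0,0,0],"fingers":[0.2,0.2,0.2,0.2]}'
```

```text
clock: 7.1
position: [0.5551, 0.0308, 0.0139]
ee_rot: [0.0, 0.67, 0.742, 0.0]
contact_force: [-0.3, 0.3, 0.2]
width: 0.0303
gripper_force: 29.8
clock: 7.5
position: [0.5551, 0.0307, 0.0131]
ee_rot: [0.0, 0.67, 0.742, 0.0]
contact_force: [-1.5, 0.2, 4.4]
width: 0.0298
gripper_force: 30.2
```

Contact (4.4 N up): it is standing on the plate. I open, rise and check.

```bash
python3 -m crank '{"translation":[[0,0,0],[0,0,0],[0,0,0],[0,0,0],[0,0,-20],[0,0,-40],[0,0,-40],[0,0,0]],"roll":[0,0,0,0,0,0,0,0],"fingers":[0.6,0.6,0.6,0.6,0.6,0.6,0.7,0.7]}'
python3 - <<'E'
from h import *
s,p,r=st();c=camera_info("wrist");im=get_image("wrist");cv2.imwrite("pics/w4.png",im)
yaw=.10;ax=np.array([np.cos(yaw),np.sin(yaw)]);ay=np.array([-ax[1],ax[0]]);o=np.array([.5507,.0637])
for b in blobs(im,(0,110,50),(8,255,255),mn=80)[0]:
    u,v=b[0]
    for z in(.022,.066): w=cast(c,(u,v),z)[0];print(b[0],b[1],z,w,"clamp",(w[:2]-o)@ax,(w[:2]-o)@ay)
E
```

```text
clock: 8.3
position: [0.5592, 0.0305, 0.1182]
ee_rot: [0.005, 0.67, 0.742, 0.004]
contact_force: [1.3, 0.7, 0.7]
width: 0.0598
gripper_force: 0.0
[247.8  52. ] [231  35  33  35 600] 0.022 [0.52874822 0.14415801 0.022     ] clamp -0.01380971623814215 0.08224757684535398
[247.8  52. ] [231  35  33  35 600] 0.066 [0.5327596  0.13725133 0.066     ] clamp -0.010507888558011796 0.07497493558952209
[284.2 107.6] [268  94  33  28 407] 0.022 [0.55785398 0.11025859 0.022     ] clamp 0.011766345658574555 0.04561177983467991
[284.2 107.6] [268  94  33  28 407] 0.066 [0.55651566 0.1095827  0.066     ] clamp 0.010367236634268012 0.04507287904128762
[271.5 207.4] [254 190  36  37 801] 0.022 [0.55578431 0.03315865 0.022     ] clamp 0.0020098587218412563 -0.03089635511532034
[271.5 207.4] [254 190  36  37 801] 0.066 [0.5548264 0.0466539 0.066    ] clamp 0.002404013560144297 -0.017372891607793938
[497.5 298.4] [ 474  261   49   76 1012] 0.022 [ 0.76524362 -0.0322113   0.022     ] clamp 0.2038966416724035 -0.11685076361792321
[497.5 298.4] [ 474  261   49   76 1012] 0.066 [ 0.72578663 -0.00670091  0.066     ] clamp 0.1671835595973161 -0.08752868985250059
```

View pics/w4.png

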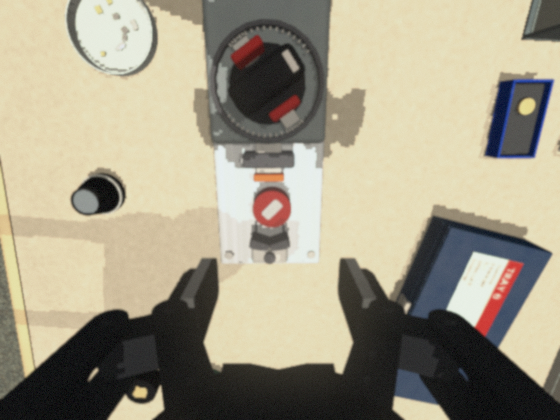

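The puck stands at (271,207), between the jaw (269,177) and the V-stop (269,240), at clamp (2, -31) mm and let go. Now over the knob, turning onto the tab axis.

```bash
python3 -m crank '{"translation":[[30,-1,0],[35,-1,0],[28,0,0],[0,0,0],[0,0,0],[0,0,0],[0,0,0],[0,0,0]],"roll":[0,0,0,0.15,0.15,0.15,0.15,0.15],"fingers":[0.75,0.75,0.75,0.75,0.75,0.75,0.75,0.75]}' 
python3 -m crank '{"translation":[[0,0,0],[0,0,0],[0,0,0],[0,0,0],[0,0,0]],"roll":[0.15,0.06,0,0,0],"fingers":[0.75,0.75,0.75,0.75,0.75]}' 15
python3 - <<'E'
from h import *
s,p,r=st();c=camera_info("wrist");im=get_image("wrist");cv2.imwrite("pics/w5.png",im)
print(p,np.arctan2(r[1,1],r[0,1]),s["qpos"][5],s["moment"],s["contact_force"])
print("to knob mm",(r.T@(np.array([.5447,.1232,.044])-p)*1000).round(1))
q=[]
for b in blobs(im,(0,110,50),(8,255,255),mn=80)[0]:
    w=cast(c,b[0],.066)[0];print(b[0],b[1],w,(r.T@(w-p)*1000).round(1))
E
```

```text
clock: 9.15
position: [0.5424, 0.123, 0.111]
ee_rot: [-0.001, 0.897, 0.442, -0.002]
contact_force: [0.5, -0.6, -0.1]
width: 0.064
gripper_force: 0.0
clock: 9.65
position: [0.5433, 0.123, 0.1121]
ee_rot: [-0.0, 0.937, 0.349, -0.001]
contact_force: [-0.1, -0.2, -0.4]
width: 0.064
gripper_force: 0.0
[0.54325435 0.12299322 0.11214631] -0.8580894788093644 0.9557089608890795 [-0.00476792 -0.02836556 -0.01665889] [-0.1103783  -0.17534015 -0.4150605 ]
to knob mm [ 1.3  0.8 68.1]
[248.6 229. ] [243 209  13  41 421] [0.53476646 0.13988031 0.066     ] [  4.7 -18.3  46.2]
[304.5 229.9] [299 210  12  40 384] [0.55816712 0.11181343 0.066     ] [ 4.  18.2 46.1]
[375.5 263.4] [359 253  29  27 353] [0.57160877 0.0591448  0.066     ] [-20.3  66.9  46.1]
```

View pics/w5.png

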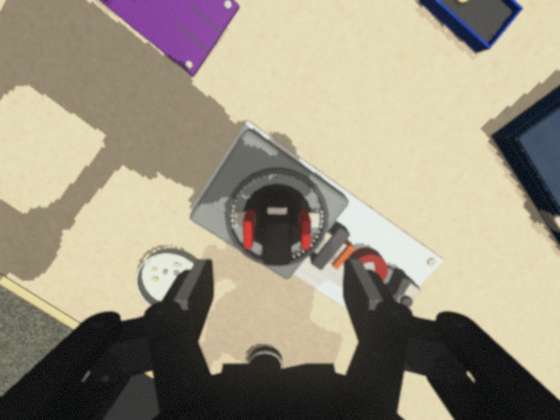

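The two tabs at (248,229) and (305,230) lie symmetric about the tool's closing line. Descend around them and close gently.

```bash
python3 -m crank '{"translation":[[1.3,0.3,20],[0,0,20],[0,0,15],[0,0,9],[0,0,3],[0,0,0],[0,0,0],[0,0,0]],"roll":[0,0,0,0,0,0,0,0],"fingers":[0.75,0.75,0.75,0.75,0.75,0.75,0.65,0.58]}' 15
python3 -c "
from h import *
s,p,r=st();print(p,s['moment'],s['width'])"
```

```text
clock: 10.5
position: [0.5455, 0.1237, 0.0466]
ee_rot: [0.0, 0.937, 0.348, 0.001]
contact_force: [-0.4, -0.1, -0.3]
width: 0.0497
gripper_force: 0.0
[0.54549754 0.12373782 0.04660617] [ 0.03330188 -0.00752121 -0.05321153] 0.049660505251925724
```

```bash
python3 -m crank '{"translation":[[0,0,1],[0,0,1],[0,0,0],[0,0,0],[0,0,0],[0,0,0],[0,0,0],[0,0,0]],"roll":[0,0,0,0,0,0,0,0],"fingers":[0.56,0.54,0.52,0.51,0.50,0.49,0.48,0.48]}' 15
python3 -m crank '{"translation":[[0,0,0],[0,0,0],[0,0,0],[0,0,0]],"roll":[0,0,0,0],"fingers":[0.47,0.46,0.45,0.45]}'
python3 -m crank '{"translation":[[0,0,0],[0,0,0],[0,0,0],[0,0,0]],"roll":[0,0,0,0],"fingers":[0.44,0.43,0.42,0.42]}'
```

```text
clock: 11.3
position: [0.5448, 0.1236, 0.0442]
ee_rot: [-0.0, 0.937, 0.348, 0.0]
contact_force: [-3.8, 2.6, 5.7]
width: 0.041
gripper_force: 5.3
clock: 11.7
position: [0.5449, 0.1235, 0.0445]
ee_rot: [0.0, 0.937, 0.348, 0.0]
contact_force: [-3.4, 2.3, 7.7]
width: 0.0384
gripper_force: 7.1
clock: 12.1
position: [0.5447, 0.1238, 0.0448]
ee_rot: [-0.0, 0.937, 0.348, 0.0]
contact_force: [-4.0, 2.8, 9.4]
width: 0.0357
gripper_force: 9.7
```

Readings show a sideways imbalance (~4.5 N); I centre by -1.5 mm along tool y and relieve z a little.

```bash
python3 -m crank '{"translation":[[0,-1,-0.5],[0,-0.5,-0.5],[0,0,0],[0,0,0]],"roll":[0,0,0,0],"fingers":[0.42,0.42,0.42,0.42]}' 15
python3 -c "
from h import *
s,p,r=st();print((r.T@s['contact_force']).round(2),(r.T@s['moment']).round(3))"
```

```text
clock: 12.5
position: [0.5442, 0.1244, 0.0448]
ee_rot: [0.0, 0.937, 0.349, 0.0]
contact_force: [-1.1, -0.6, 3.2]
width: 0.0359
gripper_force: 8.6
[-1.19 -0.29 -3.25] [ 0.224 -0.168  0.059]
```

```bash
python3 -m crank '{"translation":[[0,0,0],[0,0,0],[0,0,0],[0,0,0]],"roll":[0,0,0,0],"fingers":[0.41,0.405,0.40,0.40]}' 15
python3 -m crank '{"translation":[[0,0,0],[0,0,0],[0,0,0],[0,0,0]],"roll":[0,0,0,0],"fingers":[0.395,0.39,0.385,0.385]}'
python3 -c "
from h import *
s,p,r=st();print((r.T@s['contact_force']).round(2),(r.T@s['moment']).round(3))"
```

```text
clock: 12.9
position: [0.5441, 0.1245, 0.0451]
ee_rot: [0.0, 0.937, 0.348, 0.0]
contact_force: [-1.7, 0.3, 6.2]
width: 0.0342
gripper_force: 9.7
clock: 13.3
position: [0.5439, 0.1247, 0.0452]
ee_rot: [-0.0, 0.937, 0.348, 0.0]
contact_force: [-2.6, 0.3, 7.8]
width: 0.0331
gripper_force: 16.7
[-1.76 -1.96 -7.8 ] [ 0.393 -0.243  0.111]
```

Grip is 16.7 N, tabs fully in. Start turning.

```bash
cat > f.py <<'E'
from h import *
s,p,r=st();h=np.arctan2(r[1,1],r[0,1]);print("turn",round(-.858-h,3),"q6",s["qpos"][5].round(3),"F",(r.T@s['contact_force']).round(1),"M",(r.T@s['moment']).round(3),"eff6",s["effort"][5].round(3),s["width"].round(4),s["gripper_force"].round(1))
E
python3 -m crank '{"translation":[[0,0,0],[0,0,0],[0,0,0],[0,0,0]],"roll":[0.03,0.03,0.03,0.03],"fingers":[0.385,0.385,0.385,0.385]}' >/dev/null; python3 f.py
python3 -m crank '{"translation":[[0,0,0],[0,0,0],[0,0,0],[0,0,0],[0,0,0]],"roll":[0.04,0.04,0.04,0,0],"fingers":[0.385,0.385,0.385,0.385,0.385]}' >/dev/null; python3 f.py
```

```text
Traceback (most recent call last):
  File "f.py", line 2, in <module>
    s,p,r=st();h=np.arctan2(r[1,1],r[0,1]);print("turn",round(-.858-h,3),"q6",s["qpos"][5].round(3),"F",(r.T@s['contact_force']).round(1),"M",(r.T@s['moment']).round(3),"eff6",s["effort"][5].round(3),s["width"].round(4),s["gripper_force"].round(1))
                                                                                                                                                                                                        ^^^^^^^^^^^^^^^^
AttributeError: 'float' object has no attribute 'round'
Traceback (most recent call last):
  File "f.py", line 2, in <module>
    s,p,r=st();h=np.arctan2(r[1,1],r[0,1]);print("turn",round(-.858-h,3),"q6",s["qpos"][5].round(3),"F",(r.T@s['contact_force']).round(1),"M",(r.T@s['moment']).round(3),"eff6",s["effort"][5].round(3),s["width"].round(4),s["gripper_force"].round(1))
                                                                                                                                                                                                        ^^^^^^^^^^^^^^^^
AttributeError: 'float' object has no attribute 'round'
```

```bash
sed -i 's/s\["width"\].round(4),s\["gripper_force"\].round(1)/round(s["width"],4),round(s["gripper_force"],1)/' f.py; python3 f.py
python3 -m crank '{"translation":[[0,0,0],[0,0,0],[0,0,0],[0,0,0],[0,0,0]],"roll":[0.03,0.03,0.03,0,0],"fingers":[0.385,0.385,0.385,0.385,0.385]}' >/dev/null; python3 f.py
```

```text
turn 0.241 q6 1.2 F [-2.3 -0.2 -6.3] M [ 0.213 -0.368  0.076] eff6 -0.035 0.0336 16.6
turn 0.331 q6 1.29 F [-2.5 -1.1 -6.5] M [ 0.203 -0.39   0.041] eff6 -0.037 0.033 16.6
```

Joint-6 effort is a clean signal (-0.036 N m while turning free). Continue in small steps.

```bash
python3 -m crank '{"translation":[[0,0,0],[0,0,0],[0,0,0],[0,0,0]],"roll":[0.03,0.03,0,0],"fingers":[0.385,0.385,0.385,0.385]}' >/dev/null; python3 f.py
python3 -m crank '{"translation":[[0,0,0],[0,0,0],[0,0,0],[0,0,0]],"roll":[0.03,0.03,0,0],"fingers":[0.385,0.385,0.385,0.385]}' >/dev/null; python3 f.py
python3 -m crank '{"translation":[[0,0,0],[0,0,0],[0,0,0],[0,0,0]],"roll":[0.03,0.03,0,0],"fingers":[0.385,0.385,0.385,0.385]}' >/dev/null; python3 f.py
```

```text
turn 0.391 q6 1.35 F [-2.7 -0.6 -6.7] M [ 0.119 -0.35   0.049] eff6 -0.036 0.0334 16.6
turn 0.451 q6 1.41 F [-2.  -0.8 -6.6] M [ 0.088 -0.352  0.054] eff6 -0.036 0.0336 16.6
turn 0.511 q6 1.47 F [-2.4 -0.1 -6.7] M [ 0.031 -0.364  0.002] eff6 -0.036 0.0335 16.6
```

```bash
python3 -m crank '{"translation":[[0,0,0],[0,0,0],[0,0,0],[0,0,0]],"roll":[0.025,0.025,0,0],"fingers":[0.385,0.385,0.385,0.385]}' >/dev/null; python3 f.py
python3 -m crank '{"translation":[[0,0,0],[0,0,0],[0,0,0],[0,0,0]],"roll":[0.025,0.025,0,0],"fingers":[0.385,0.385,0.385,0.385]}' >/dev/null; python3 f.py
python3 - <<'E'
from h import *
cv2.imwrite("pics/w6.png",cv2.resize(get_image("wrist")[130:330,200:440],None,fx=3,fy=3))
E
```

```text
turn 0.561 q6 1.52 F [-1.3  0.7 -6.9] M [-0.043 -0.43   0.025] eff6 -0.036 0.0334 16.6
turn 0.61 q6 1.57 F [-2.3 -0.2 -5.9] M [-0.108 -0.423  0.041] eff6 -0.036 0.0331 16.6
```

View pics/w6.png

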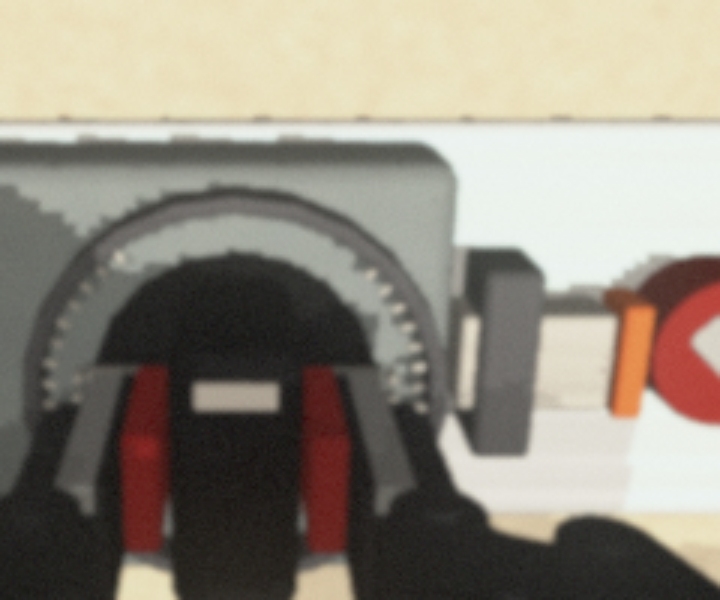

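The fingers pinch the tabs and the knob has turned with them (its tabs at crop (145,455) and (327,455)). The orange jaw at (632,350) is extended and touching the puck. Continue.

```bash
python3 -m crank '{"translation":[[0,0,0],[0,0,0],[0,0,0],[0,0,0]],"roll":[0.02,0.02,0,0],"fingers":[0.385,0.385,0.385,0.385]}' >/dev/null; python3 f.py
python3 -m crank '{"translation":[[0,0,0],[0,0,0],[0,0,0],[0,0,0]],"roll":[0.02,0.02,0,0],"fingers":[0.385,0.385,0.385,0.385]}' >/dev/null; python3 f.py
python3 -m crank '{"translation":[[0,0,0],[0,0,0],[0,0,0],[0,0,0]],"roll":[0.02,0.02,0,0],"fingers":[0.385,0.385,0.385,0.385]}' >/dev/null; python3 f.py
```

```text
turn 0.65 q6 1.61 F [-1.7  0.6 -5.3] M [-0.149 -0.387  0.008] eff6 -0.028 0.033 16.6
turn 0.69 q6 1.65 F [-2.   0.6 -6.9] M [-0.088 -0.406  0.009] eff6 -0.028 0.0331 16.6
turn 0.73 q6 1.69 F [-2.   1.5 -6.6] M [-0.155 -0.432  0.035] eff6 -0.028 0.0334 16.6
```

```bash
python3 -m crank '{"translation":[[0,0,0],[0,0,0],[0,0,0],[0,0,0]],"roll":[0.02,0.02,0,0],"fingers":[0.385,0.385,0.385,0.385]}' >/dev/null; python3 f.py
python3 -m crank '{"translation":[[0,0,0],[0,0,0],[0,0,0],[0,0,0]],"roll":[0.02,0.02,0,0],"fingers":[0.385,0.385,0.385,0.385]}' >/dev/null; python3 f.py
python3 -m crank '{"translation":[[0,0,0],[0,0,0],[0,0,0],[0,0,0]],"roll":[0.02,0.02,0,0],"fingers":[0.385,0.385,0.385,0.385]}' >/dev/null; python3 f.py
```

```text
turn 0.77 q6 1.73 F [-2.1  0.8 -7.3] M [-0.182 -0.369  0.036] eff6 -0.028 0.0332 16.6
turn 0.81 q6 1.77 F [-2.   0.8 -6.8] M [-0.232 -0.384  0.034] eff6 -0.028 0.0334 16.6
turn 0.85 q6 1.81 F [-2.1  0.9 -7.2] M [-0.226 -0.347  0.008] eff6 -0.028 0.0334 16.6
```

```bash
python3 -m crank '{"translation":[[0,0,0],[0,0,0],[0,0,0],[0,0,0]],"roll":[0.02,0.02,0,0],"fingers":[0.385,0.385,0.385,0.385]}' >/dev/null; python3 f.py
python3 -m crank '{"translation":[[0,0,0],[0,0,0],[0,0,0],[0,0,0]],"roll":[0.02,0.02,0,0],"fingers":[0.385,0.385,0.385,0.385]}' >/dev/null; python3 f.py
python3 - <<'E'
from h import *
cv2.imwrite("pics/w7.png",cv2.resize(get_image("wrist")[130:400,200:500],None,fx=2,fy=2))
E
```

```text
turn 0.89 q6 1.85 F [-1.5  1.7 -6.3] M [-0.275 -0.347  0.005] eff6 -0.027 0.0332 16.6
turn 0.93 q6 1.89 F [-1.9  2.  -6.7] M [-0.314 -0.36   0.046] eff6 -0.027 0.0332 16.7
```

View pics/w7.png

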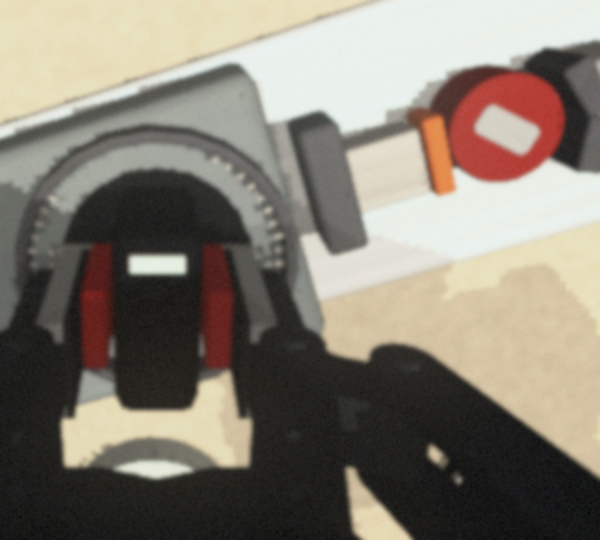

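The jaw (437,150) is pushing the puck (505,125) nearly against the V-stop (575,110). That's my tenth picture, so I go by torque from here.

```bash
python3 -m crank '{"translation":[[0,0,0],[0,0,0],[0,0,0],[0,0,0]],"roll":[0.02,0.02,0,0],"fingers":[0.385,0.385,0.385,0.385]}' >/dev/null; python3 f.py
python3 -m crank '{"translation":[[0,0,0],[0,0,0],[0,0,0],[0,0,0]],"roll":[0.02,0.01,0,0],"fingers":[0.385,0.385,0.385,0.385]}' >/dev/null; python3 f.py
python3 -m crank '{"translation":[[0,0,0],[0,0,0],[0,0,0],[0,0,0]],"roll":[0.02,0.01,0,0],"fingers":[0.385,0.385,0.385,0.385]}' >/dev/null; python3 f.py
```

```text
turn 0.97 q6 1.93 F [-1.3  2.3 -6.3] M [-0.312 -0.32   0.047] eff6 -0.027 0.0334 16.7
turn 1.0 q6 1.959 F [-1.6  2.8 -7. ] M [-0.351 -0.385 -0.001] eff6 0.006 0.0333 16.6
turn 1.03 q6 1.989 F [-0.6  3.  -7.5] M [-0.384 -0.29  -0.021] eff6 0.006 0.0327 16.6
```

```bash
python3 -m crank '{"translation":[[0,0,0],[0,0,0],[0,0,0]],"roll":[0.02,0,0],"fingers":[0.385,0.385,0.385]}' >/dev/null; python3 f.py
python3 -m crank '{"translation":[[0,0,0],[0,0,0],[0,0,0]],"roll":[0.02,0,0],"fingers":[0.385,0.385,0.385]}' >/dev/null; python3 f.py
python3 -m crank '{"translation":[[0,0,0]],"roll":[0],"fingers":[0.385]}' >/dev/null; python3 f.py
```

```text
turn 1.05 q6 2.01 F [-2.1  2.5 -7.2] M [-0.429 -0.282  0.004] eff6 -0.01 0.0334 16.7
turn 1.07 q6 2.029 F [-1.7  2.7 -6.8] M [-0.418 -0.304 -0.052] eff6 0.066 0.0332 16.6
turn 1.07 q6 2.029 F [-1.9  2.  -6.7] M [-0.465 -0.288 -0.062] eff6 0.065 0.0329 16.6
```

Torque rises by about 0.09 N m near 1.06: the touch. Continue, watching the slope.

```bash
python3 -m crank '{"translation":[[0,0,0],[0,0,0],[0,0,0]],"roll":[0.02,0,0],"fingers":[0.385,0.385,0.385]}' >/dev/null; python3 f.py
python3 -m crank '{"translation":[[0,0,0],[0,0,0],[0,0,0]],"roll":[0.02,0,0],"fingers":[0.385,0.385,0.385]}' >/dev/null; python3 f.py
python3 -m crank '{"translation":[[0,0,0],[0,0,0],[0,0,0]],"roll":[0.02,0,0],"fingers":[0.385,0.385,0.385]}' >/dev/null; python3 f.py
```

```text
turn 1.09 q6 2.049 F [-1.7  2.6 -7.4] M [-0.451 -0.284 -0.073] eff6 0.088 0.0335 16.6
turn 1.11 q6 2.069 F [-1.5  2.8 -6.3] M [-0.438 -0.293 -0.156] eff6 0.11 0.0331 16.6
turn 1.13 q6 2.089 F [-1.5  2.1 -6.7] M [-0.393 -0.254 -0.087] eff6 0.132 0.0334 16.6
```

```bash
python3 -m crank '{"translation":[[0,0,0],[0,0,0],[0,0,0],[0,0,0]],"roll":[0.02,0.02,0,0],"fingers":[0.385,0.385,0.385,0.385]}' >/dev/null; python3 f.py
python3 -m crank '{"translation":[[0,0,0],[0,0,0],[0,0,0],[0,0,0]],"roll":[0.02,0.02,0,0],"fingers":[0.385,0.385,0.385,0.385]}' >/dev/null; python3 f.py
python3 -m crank '{"translation":[[0,0,0],[0,0,0],[0,0,0]],"roll":[0.02,0,0],"fingers":[0.385,0.385,0.385]}' >/dev/null; python3 f.py
python3 -m crank '{"translation":[[0,0,0],[0,0,0],[0,0,0]],"roll":[0.02,0,0],"fingers":[0.385,0.385,0.385]}' >/dev/null; python3 f.py
python3 - <<'E'
from h import *
s,p,r=st();c=camera_info("wrist");im=get_image("wrist");cv2.imwrite("pics/w8.png",im)
E
```

```text
turn 1.169 q6 2.129 F [-1.2  2.9 -6.8] M [-0.44  -0.223 -0.164] eff6 0.173 0.0332 16.7
turn 1.209 q6 2.169 F [-1.2  2.9 -7.1] M [-0.471 -0.226 -0.199] eff6 0.218 0.0333 16.7
turn 1.229 q6 2.189 F [-1.1  2.9 -6.2] M [-0.505 -0.222 -0.262] eff6 0.245 0.0331 16.7
turn 1.249 q6 2.209 F [ 0.2  2.8 -7.1] M [-0.503 -0.166 -0.228] eff6 0.269 0.0329 16.7
```

```bash
python3 -m crank '{"translation":[[0,0,0],[0,0,0],[0,0,0],[0,0,0]],"roll":[0.02,0.018,0,0],"fingers":[0.385,0.385,0.385,0.385]}' >/dev/null; python3 f.py
python3 -m crank '{"translation":[[0,0,0],[0,0,0]],"roll":[0,0],"fingers":[0.53,0.53]}' >/dev/null; python3 f.py
python3 -m crank '{"translation":[[0,0,0],[0,0,0]],"roll":[0,0],"fingers":[0.56,0.56]}' >/dev/null; python3 f.py
python3 - <<'E'
from h import *
im=get_image("wrist");cv2.imwrite("pics/w9.png",im)
for n in("w8","w9"):
    im=cv2.imread(f"pics/{n}.png");print(n,[(b[0],b[1]) for b in blobs(im,(0,110,40),(8,255,255),mn=80)[0]],[(b[0],b[1]) for b in blobs(im,(9,130,90),(20,255,255),mn=40)[0]])
E
```

```text
turn 1.287 q6 2.247 F [-0.5  3.4 -6.8] M [-0.548 -0.185 -0.351] eff6 0.316 0.033 16.7
turn 1.288 q6 2.248 F [2.4 1.9 0.1] M [-0.521  0.31  -0.123] eff6 0.057 0.0457 1.6
turn 1.289 q6 2.248 F [ 0.1  0.1 -0.3] M [-0.075  0.006  0.01 ] eff6 0.009 0.0479 0.2
w8 [(array([435.2, 136.5]), array([ 404,  107,   64,   61, 2338], dtype=int32)), (array([248.1, 283.4]), array([239, 251,  18,  64, 921], dtype=int32)), (array([308. , 282.8]), array([300, 251,  18,  63, 914], dtype=int32))] [(array([405.6, 160.7]), array([391, 143,  29,  39, 418], dtype=int32)), (array([  6. , 292.4]), array([  0, 280,  17,  24, 250], dtype=int32))]
w9 [(array([434.2, 129. ]), array([ 396,   99,   71,   62, 2419], dtype=int32)), (array([321.2, 278.9]), array([ 311,  248,   21,   63, 1000], dtype=int32)), (array([240.2, 284.8]), array([ 228,  254,   24,   63, 1053], dtype=int32))] [(array([405.1, 154.9]), array([390, 137,  31,  39, 430], dtype=int32)), (array([ 10. , 300.1]), array([  0, 289,  23,  24, 331], dtype=int32))]
```

Released: the tab angles in the images put the knob at about 1.20 rad, which is notch 10 (1.222 less settling). The tab spacing is back to full. Retreat and verify.

```bash
python3 -m crank '{"translation":[[0,0,0],[0,0,0],[0,0,0],[0,0,-20],[0,0,-40],[0,0,-40],[0,0,0],[0,0,0]],"roll":[0,0,0,0,0,0,0,0],"fingers":[0.75,0.75,0.75,0.75,0.75,0.75,0.75,0.75]}'
python3 - <<'E'
from h import *
s,p,r=st();c=camera_info("wrist");im=get_image("wrist")
yaw=.10;ax=np.array([np.cos(yaw),np.sin(yaw)]);ay=np.array([-ax[1],ax[0]]);o=np.array([.5507,.0637])
T=[]
for b in blobs(im,(0,110,50),(8,255,255),mn=80)[0]:
    w=cast(c,b[0],.022)[0];t=cast(c,b[0],.066)[0];print(b[0],b[1],"at .022 clamp",(w[:2]-o)@ax,(w[:2]-o)@ay,"at .066",t,(t[:2]-o)@ax,(t[:2]-o)@ay);T.append(t)
for i in range(len(T)):
  for j in range(i):
    d=T[j]-T[i];print(i,j,np.linalg.norm(d),"turn",(-.861-np.arctan2(d[1],d[0]))%np.pi)
it=get_image("top");ct=camera_info("top")
for b in blobs(it,(0,110,60),(8,255,255),(200,130,340,220),5)[0]: w=cast(ct,b[0],.02)[0];print("top",b[0],(w[:2]-o)@ax,(w[:2]-o)@ay)
E
```

```text
clock: 25.9
position: [0.5443, 0.1249, 0.1458]
ee_rot: [-0.001, 0.959, -0.284, 0.001]
contact_force: [-0.2, -0.9, -1.3]
width: 0.0639
gripper_force: 0.0
[375.7 123.7] [357 105  39  38 872] at .022 clamp 0.0031668542957010142 -0.044483448545209754 at .066 [0.5666702  0.03009938 0.066     ] 0.012535947024488027 -0.03502711819105534
[304.  213.9] [299 198  11  32 270] at .022 clamp -0.022236669533824437 0.049642607608936386 at .066 [0.53770389 0.10622087 0.066     ] -0.008686182459871298 0.04360588426011209
[255.8 217.2] [250 201  12  33 307] at .022 clamp 0.0026956052297511905 0.08577989241296377 at .066 [0.5554144  0.13833854 0.066     ] 0.012142265078468124 0.07379500851195671
[ 46.7 265.1] [ 33 257  29  17 304] at .022 clamp 0.09056491935879794 0.272400977076586 at .066 [0.61288941 0.3007915  0.066     ] 0.08554837891772712 0.229698451271337
[ 39.9 290.2] [ 31 285  20  11 133] at .022 clamp 0.07720779250879475 0.29930623670160555 at .066 [0.59954268 0.3220419  0.066     ] 0.074389821646223 0.25217513235716466
1 0 0.08144647232591609 turn 0.3461885803780451
2 0 0.10882283880528494 turn 0.6061786780636718
2 1 0.03667706981140493 turn 1.2137333409361688
3 0 0.274609618072916 turn 0.878910070250279
3 1 0.20859193669664128 turn 1.078539207716727
3 2 0.17232046022805772 turn 1.049847827212767
4 0 0.2937873968121911 turn 0.8219232038105462
4 1 0.22450557612229963 turn 0.9888482150976312
4 2 0.1889291583681237 turn 0.9455444852466843
4 3 0.02509411470874079 turn 0.1489924293313305
top [302.6 169.5] 0.0017612150063254376 -0.04459384678193507
```

Everything agrees: knob ≈1.21, tabs spaced as at the start, puck at clamp (2, -44.5) mm, which implies about 15–16 N. Handing in.

```bash
python3 -c "
from rig import manip
print(manip.sign_off())"
```

```text
the job is handed in; nothing more can be done
None
```

The red specimen is clamped upright against the V-stop at an estimated 15–16 N, with the knob locked in notch 10 (about 1.2 rad) and both tabs sprung out; the job is handed in at about 26 s, and its verdict was not shown.

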